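# Empty the bushing tray into the feed bin and pin it up

## Task

Tip the steel tray up by its handle to its stop so that all seven rubber bushings slide into the feed bin, then lock the tray there: take the long pin from its rest and push it fully home through the two upright ears and the tray's lug between them, until its collar sits against the outer ear. Let go of it, and leave the short pin and the other things on the bench where they are.

Things in the scene. Friction and masses are not known exactly. Their poses are not given: they have to be found in the camera images.
- tip_stand: fixed stand, 300 x 270 mm aluminium base, with a tipping tray and, on its +x side, a grey feed bin. Origin at table level under the middle of the tray's hinge; hinge axis along the stand's y, 105 mm up; z up; yaw varies. On its -y side two upright steel ears, 8 mm thick, 36 mm wide, 123 mm high, at y -128 to -120 and -102 to -94 mm, x -73 to -37
- tip_tray (a joint): tray angle about its hinge: 0 = flat (start), 1.047 rad (60 degrees) = tipped up against its hard stop; positive raises the handle end (stand -x). Stiff hinge, 0.8 N m friction (6 to 8 N at the handle): stays where it is left
- tray_hinge (a point): middle of the hinge axis, 105 mm up; axes as the stand's. Steel tray 180 x 160 mm, walls 36 mm high, open at the bin end; flat, it runs from 160 mm on the handle side (-x) of the hinge to 20 mm over the bin, floor top 8 mm above the axis
- tray_handle (a point): middle of the tray's black round handle bar, 12 mm diameter, 102 mm free length, parallel to the hinge, 45 mm from the tray's end wall. Flat tray: 205 mm to stand -x of the hinge axis and 20 mm above it (125 mm up). Moves on a circle about the hinge axis; the bar may turn between the finger pads, tool upright
- lug_hole (a point): centre of the 13.5 mm hole in the tray's steel lug, 8 mm thick, which swings in the gap between the stand's ears, 55 mm from the hinge axis; in line with the ears' holes only when the tray is at its stop
- pin_hole (a point): mouth centre of the 13.5 mm hole on the outer (-y) face of the outer ear, 55 mm to stand -x of the hinge axis, 105 mm up; axes as the stand's. The inner ear has the same hole in line. The pin goes in along the stand's +y, through outer ear, lug and inner ear, which end 34 mm behind this point; free space behind
- bin_floor (a point): centre of the feed bin's inner floor, 16 mm above the table; axes as the stand's. Inside 152 x 180 mm (x, y); side and far walls reach 130 mm above the table, near wall 85 mm
- lock_pin: the long pin, to be used: origin on the axis at the collar's seating face, y along the axis to the tip. Steel shaft 10 mm diameter, 56 mm from collar face to tip (last 8 mm tapered to 5); collar 20 mm across at y -5 to 0; black round grip 16 mm across at y -35 to -5, to pinch from above. 60 g. Lies level in the notches of rest_a, axis 40 mm up; lift it straight up
- short_pin: a too short pin, leave alone: origin on the axis at the collar's seating face, y along the axis to the tip. Steel shaft 10 mm diameter, 34 mm from collar face to tip (last 8 mm tapered to 5); collar 20 mm across at y -5 to 0; black round grip 16 mm across at y -35 to -5, to pinch from above. 50 g. Lies level in rest_b, axis 40 mm up
- rest_a: fixed grey plastic rest for the long pin, 44 x 60 mm base, two notched uprights 43 mm high; origin at table level under the pin's collar face, y along the pin to its tip. Which rest is nearer the robot varies
- rest_b: the same, for the short pin, its uprights closer together
- screwdriver: loose screwdriver, black handle, lying on the table; leave alone
- spacer: loose black plastic ring, 44 mm across, 14 mm high; leave alone
- cap: loose black upright cylinder, 30 mm across, 50 mm high; leave alone
- jar: white jar, 64 mm across, 70 mm high; leave alone. Beyond it, left of the stand, stands a fixed nest with a black housing, 210 mm high
- wrench: loose steel wrench lying on the table; leave alone
- bushing0: one of seven loose black rubber bushings, flange 24 mm across and 5 mm thick, neck 16 mm, 16 mm high in all, 15 g; origin at the centre of the flange's underside; starts flange down on the tray floor (113 mm above the table)
- bushing1: one of seven loose black rubber bushings, flange 24 mm across and 5 mm thick, neck 16 mm, 16 mm high in all, 15 g; origin at the centre of the flange's underside; starts flange down on the tray floor (113 mm above the table)
- bushing2: one of seven loose black rubber bushings, flange 24 mm across and 5 mm thick, neck 16 mm, 16 mm high in all, 15 g; origin at the centre of the flange's underside; starts flange down on the tray floor (113 mm above the table)
- bushing3: one of seven loose black rubber bushings, flange 24 mm across and 5 mm thick, neck 16 mm, 16 mm high in all, 15 g; origin at the centre of the flange's underside; starts flange down on the tray floor (113 mm above the table)
- bushing4: one of seven loose black rubber bushings, flange 24 mm across and 5 mm thick, neck 16 mm, 16 mm high in all, 15 g; origin at the centre of the flange's underside; starts flange down on the tray floor (113 mm above the table)
- bushing5: one of seven loose black rubber bushings, flange 24 mm across and 5 mm thick, neck 16 mm, 16 mm high in all, 15 g; origin at the centre of the flange's underside; starts flange down on the tray floor (113 mm above the table)
- bushing6: one of seven loose black rubber bushings, flange 24 mm across and 5 mm thick, neck 16 mm, 16 mm high in all, 15 g; origin at the centre of the flange's underside; starts flange down on the tray floor (113 mm above the table)
Mind the look-alikes: they are no part of the job. Leave any green, purple or yellow look-alike of the lock_pin alone.

How it is judged:
By the outcome, as a careful person would: the job done as asked, in the order asked, and still so for the second after the job is handed in, with the robot touching nothing.
It also fails if it takes over 61 s, if anything falls off the work surface, if the arm or the gripper's body presses on something with over 40 N, if the wrist force passes 120 N, or if a joint passes its speed limit or range.

## Robot

A 6-joint arm with a two-finger parallel gripper is mounted at the origin on the work surface. World frame = base frame: x ahead of the robot, y to its left, z up, the work surface at z = 0. Lengths are in m, angles in degrees, forces in N, time in s.
With the tool pointing down it reaches from about 0.4 to 0.825 m from the base axis. Payload 7 kg.
Tool frame: the origin (TCP) lies midway between the tips of the shut fingers; the grasp point (between the pads) lies 19 mm behind it; z points along the fingers, y is the line along which they close (so a half turn about z gives the same grasp; the last joint's range is limited). The gripper opens to 88 mm and grips with 3 to 60 N. Pads are 19 mm wide; open, the fingers measure 130 mm over their backs; the gripper's body (78 mm by 193 mm) begins 47 mm behind the grasp point.
Start: joints at [-48.925, 20.546, 0.682, 0, -70.136, -16.507], TCP at [0.281, -0.614, 0.227] pointing down, gripper open.
Joint ranges: [-176.03, 176.03], [-82.01, 121.73], [-58.28, 71.71], [-173.87, 95.51], [-174.79, -0.11], [-173.66, 173.66]. Speed limits (degrees/s): [136.94, 136.94, 172.46, 180, 180, 180].

## Interface

Orientations are given as [roll, pitch, yaw] about the fixed x, y, z axes, in that order (R = Rz(yaw) Ry(pitch) Rx(roll)).
In Python, from plant import ctrl gives the robot as it stands. The module is installed in compiled form; this text tells all that it offers.
- The arm moves only by the tool play_rows, never from a script. Its argument "commands" is a list that holds one entry, the list of rows, each a list of 7 numbers: the turn, a rotation vector about the tool's x, y, z in rad, then the shift along the tool's x, y, z in cm, then the finger opening in cm, from 0 to 8.76. In form: [[[ax, ay, az, x, y, z, grip], ...]]. A call has 1 to 8 rows; each row is the pose to reach, as a shift and turn from the pose commanded when the call began, along the tool's axes at that moment; what a row does not reach only later rows make up. A row lasts 1/12 s, in which the tool goes at most 41.7 mm and 7.16 degrees, less where a joint would pass 70% of its speed; a pose out of reach is approached as far as the arm can. A call with a gripper value outside its range is refused whole. The fingers move at their own pace and stop on an object; the grip force is fixed at half the most. Time passes only in rows, so rows that repeat a pose let the fingers close. It gives the time, the measured TCP pose, the force, the opening and the grip force at its end, in the units of the state.
- ctrl.get_obs(): the state, without advancing time (a new reading comes with each control period).
- ctrl.snapshot(name): name is "side" or "top"; returns a dict with "color" (400x640x3 uint8, red, green, blue), "camera_matrix" (3x3 intrinsics, pixels), "origin" and "rotation" of the camera in the world. Camera axes: x right, y down, z forward; pixel columns grow to the right and rows downward; lengths in m; the calibration is good to about 2 mm. A picture is of the moment at which its call begins. There is no depth.
- ctrl.close_job(): hands the job in; it is judged then, once.
Trained networks look in a picture, given as the dict that the camera call returned (one of the last four; its "shot" number tells which), for a name from the list of things; names that differ only in an ending like _2 or _b are one class to them, and where a whole thing is asked for, a point or a joint stands for the part that bears it (a point fixed in the world has none). Each returns a list of dicts, best first, with "conf" (0 to 1); they miss things now and then, are a little off and sometimes report something else, mostly with a low value. They report only what shows in the picture. A call takes as long as a camera call. They do not tell look-alikes from the thing itself.
- ctrl.find_in(picture, name): "bbox" ([left, top, width, height] in pixels, round what is visible of it).
The state is a dict: "clock": time; "joint_pos": joint angles; "qvel": joint speeds; "tau": joint torques, N m; "tool_pos": TCP position; "orientation": TCP orientation; "force": force on the tool from outside, world axes, zero at the start; "moment": the same for the moment, N m; "opening": finger opening in m; "gripper_force": force on a finger pad.
Only numpy, scipy, OpenCV 4.12 (cv2) and the standard library are available. Lean on these libraries where they do the work, as an engineer would, in place of code of your own. Each camera call takes 0.05 s, during which the arm holds its last target. There are 200 camera calls.

## Working session

There is one attempt and no reset: what is moved stays moved. The work goes in short steps, Python scripts to look and compute and a tool call to move; the robot and the scene stay as the last step left them, time stands still between calls to the robot, and variables do not carry over. Pictures are saved under pics/ and viewed, at most 10 in all, crops included, and the job is handed in when it is done.

Besides the shell and the picture viewer there is one more tool, called after "Call:" by a JSON object that holds its "fn" and its "kwargs". play_rows: Moves the arm, as the interface text tells. Its arguments: {"type":"object","properties":{"commands":{"type":"array","items":{"type":"array","items":{"type":"array","items":{"type":"number"}}}}},"required":["commands"]}

```bash
mkdir -p pics; cat > h.py <<'E'
import numpy as np, cv2
from plant import ctrl
def shot(n,f=None):
    s=ctrl.snapshot(n)
    if f: cv2.imwrite('pics/'+f,s['color'][:,:,::-1])
    return s
def proj(s,P):
    P=np.atleast_2d(P); c=(P-s['origin'])@np.array(s['rotation']); u=c@np.array(s['camera_matrix']).T
    return u[:,:2]/u[:,2:]
def ray(s,uv):
    d=np.linalg.solve(np.array(s['camera_matrix']),[uv[0],uv[1],1.]); return np.array(s['origin']),np.array(s['rotation'])@d
def atz(s,uv,z):
    o,d=ray(s,uv); return o+d*(z-o[2])/d[2]
def tri(s1,a,s2,b):
    o1,d1=ray(s1,a);o2,d2=ray(s2,b)
    t=np.linalg.lstsq(np.stack([d1,-d2],1),o2-o1,rcond=None)[0]
    p,q=o1+d1*t[0],o2+d2*t[1]; return (p+q)/2,np.linalg.norm(p-q)
E
python3 - <<'E'
from h import *
np.set_printoptions(precision=4,suppress=True)
for n in('side','top'):
    s=shot(n,n+'0.png'); print(n,s['shot'],s['origin'],s['rotation'],s['camera_matrix'])
    for k in('tip_stand','tip_tray','tray_handle','lug_hole','pin_hole','lock_pin','short_pin','rest_a','rest_b','bin_floor','bushing0','screwdriver','spacer','cap','jar','wrench'):
        try: print(k,[(np.round(d['bbox']).astype(int).tolist(),round(d['conf'],2)) for d in ctrl.find_in(s,k)][:7])
        except Exception as e: print(k,e)
print(ctrl.get_obs())
E
```

```text
side 1 [-0.0771 -0.654   0.6741] [-123.202     1.2262  -42.53  ] [[368.3649   0.     314.2197]
 [  0.     368.3649 204.9354]
 [  0.       0.       1.    ]]
tip_stand [([266, 155, 140, 90], 0.89)]
tip_tray [([265, 164, 99, 53], 0.76), ([201, 178, 16, 28], 0.51)]
tray_handle [([266, 163, 103, 50], 0.79)]
lug_hole [([269, 161, 95, 60], 0.57), ([311, 183, 5, 10], 0.17)]
pin_hole [([268, 154, 138, 92], 0.6)]
lock_pin [([375, 308, 21, 25], 0.79), ([327, 286, 11, 28], 0.74), ([363, 263, 29, 13], 0.59), ([321, 336, 33, 30], 0.53)]
short_pin [([300, 182, 10, 8], 0.65), ([406, 251, 23, 14], 0.51)]
rest_a [([390, 249, 32, 26], 0.89), ([355, 263, 26, 21], 0.73), ([359, 262, 34, 18], 0.49), ([312, 183, 5, 7], 0.45)]
rest_b [([390, 249, 32, 26], 0.89), ([355, 263, 26, 21], 0.73), ([359, 262, 34, 18], 0.49), ([312, 183, 5, 7], 0.45)]
bin_floor [([266, 154, 142, 90], 0.59)]
bushing0 [([321, 182, 7, 5], 0.63), ([301, 181, 6, 6], 0.41), ([312, 182, 5, 11], 0.37)]
screwdriver [([416, 329, 25, 52], 0.77)]
spacer [([304, 254, 14, 14], 0.66)]
cap [([447, 262, 16, 17], 0.64), ([361, 262, 30, 18], 0.62)]
ja
[... 1021 characters left out ...]
, 67], 0.82)]
spacer [([346, 212, 14, 18], 0.73), ([257, 66, 102, 155], 0.45)]
cap [([264, 128, 86, 89], 0.7), ([453, 131, 17, 13], 0.64)]
jar [([160, 224, 27, 21], 0.65)]
wrench [([414, 70, 15, 67], 0.73)]
{'clock': 1.7, 'joint_pos': array([-48.9253,  20.5469,   0.6809,   0.0005, -70.1351, -16.5072]), 'qvel': array([-0.0829,  0.0267, -0.0875, -0.0062, -0.1566,  0.0823]), 'tau': array([ -0.0008, -58.236 ,  29.3306,   7.0022,   0.0126,  -0.    ]), 'tool_pos': array([ 0.2806, -0.6139,  0.2265]), 'orientation': array([ 179.9991,   -0.0008, -155.4323]), 'force': array([-0.5608, -0.2431,  0.2562]), 'moment': array([-0.0407, -0.0614, -0.0266]), 'gripper_force': 0.0, 'opening': 0.08795234306266318}
```

View pics/side0.png

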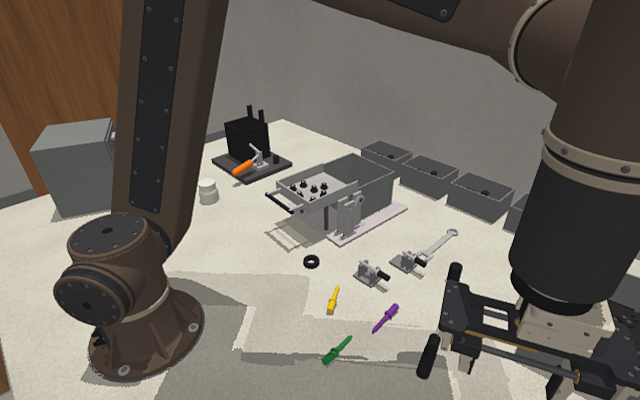

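View pics/top0.png

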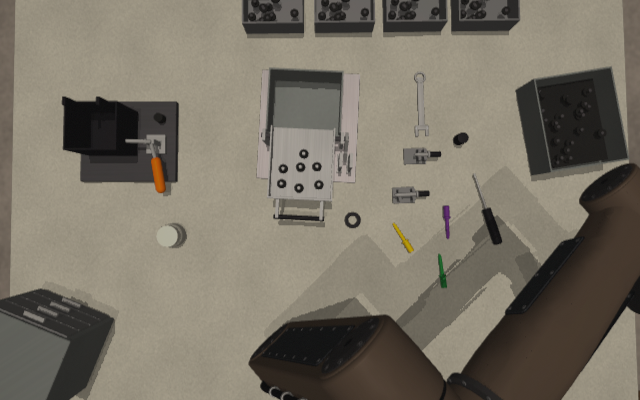

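The top view shows the tray with its handle at about (299,218), and the ears at about (343,150). The two rests are at (415,156) and (405,195), with the black grips to the right. The yellow, purple and green look-alikes lie below them. I'll zoom in next.

```bash
python3 - <<'E'
s=open('h.py').read()
s=s.replace("    return s\n","    from scipy.spatial.transform import Rotation as R\n    s['rotation']=R.from_euler('xyz',s['rotation'],degrees=True).as_matrix(); return s\n",1)
open('h.py','w').write(s)
import cv2,numpy as np
a=cv2.imread('pics/side0.png');b=cv2.imread('pics/top0.png')
A=cv2.resize(a[240:290,350:450],(800,400),interpolation=cv2.INTER_CUBIC)
B=cv2.resize(b[140:205,380:450],None,fx=8,fy=8,interpolation=cv2.INTER_CUBIC)[:,:]
cv2.imwrite('pics/z1.png',A)
B=cv2.resize(b[140:210,380:450],(400,400),interpolation=cv2.INTER_CUBIC)
C=cv2.resize(b[60:230,250:365],(400,591),interpolation=cv2.INTER_CUBIC)
M=np.zeros((591,800,3),np.uint8);M[:400,:400]=B;M[:,400:]=C
cv2.imwrite('pics/z2.png',M)
E
```

```text
(no output)
```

View pics/z1.png

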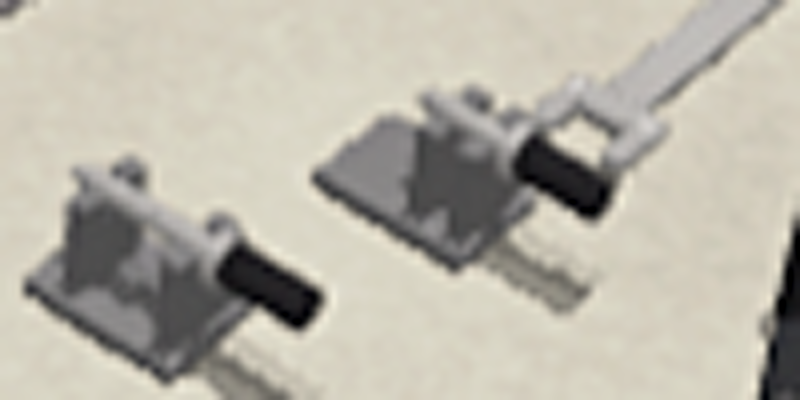

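View pics/z2.png

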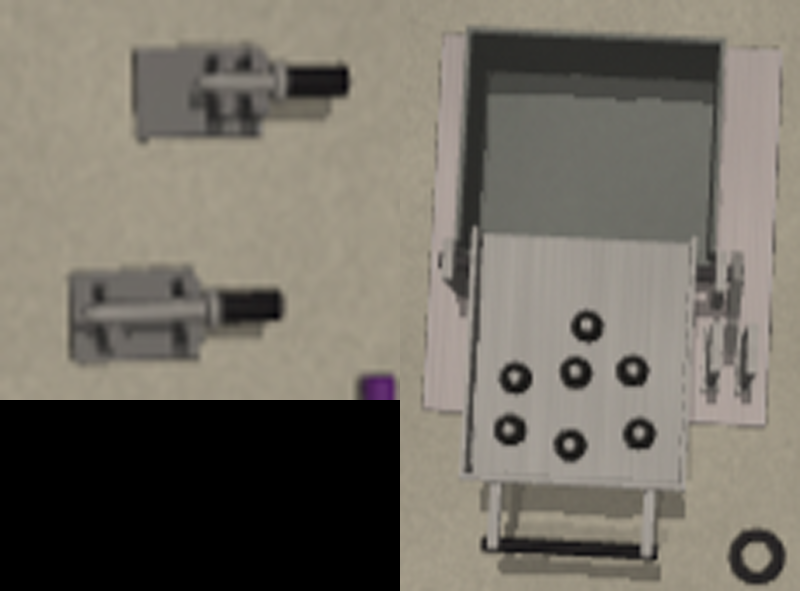

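The long pin is in the rest nearer the robot: its uprights are farther apart, and in the top view its tip is at about (394,195) and its grip end at about (429,193). Next I triangulate the pin and fit the stand.

```bash
cat > fit.py <<'E'
from h import *
from scipy.optimize import least_squares
def stand2w(p,P):
    c,s=np.cos(p[2]),np.sin(p[2]); P=np.atleast_2d(P).astype(float)
    return np.stack([p[0]+c*P[:,0]-s*P[:,1],p[1]+s*P[:,0]+c*P[:,1],P[:,2]],1)
E
python3 - <<'E'
from fit import *
np.set_printoptions(precision=4,suppress=True)
s=shot('side','side1.png');t=shot('top')
for n,a,b in(('gripend',(388.75,278.5),(429.35,193.4)),('gripstart',(378.5,272.75),(418.2,193.7)),('tip',(360.25,261.75),(394,194.6))):
    print(n,*tri(s,a,t,b), atz(t,b,.04),atz(s,a,.04))
# handle & base from top
hl,hr=atz(t,(274.2,216.8),.125),atz(t,(323.3,218.8),.125);print('handle',hl,hr,np.linalg.norm(hl-hr))
cs=[(256.6,177.4),(355.5,182.3),(358.7,73.8),(262.1,69.5)]
for c in cs: print(atz(t,c,.01))
yaw=np.arctan2(-(hr-hl)[0],-(hr-hl)[1])
yaw=np.arctan2((hl-hr)[1],(hl-hr)[0])-np.pi/2
m=(hl+hr)/2;p=[m[0]+.205*np.cos(yaw),m[1]+.205*np.sin(yaw),yaw];print('p',p,np.degrees(yaw))
im=cv2.resize(s['color'][150:250,260:410][:,:,::-1],None,fx=5,fy=5,interpolation=cv2.INTER_CUBIC)
pts=[(-.205,.051,.125),(-.205,-.051,.125),(-.16,.08,.149),(-.16,-.08,.149)]+[(x,y,.123) for x in(-.073,-.037) for y in(-.128,-.094)]+[(-.055,-.128,.105)]
for i,q in enumerate(proj(s,stand2w(p,pts))):
    cv2.circle(im,tuple(int(v) for v in (q-[260,150]+.5)*5),3,(0,0,255),1)
cv2.imwrite('pics/z3.png',im)
E
```

```text
gripend [ 0.4778 -0.2933  0.0408] 0.0007060454393996354 [ 0.478  -0.2937  0.04  ] [ 0.4782 -0.2926  0.04  ]
gripstart [ 0.477  -0.2635  0.0396] 0.0017487490591549409 [ 0.4776 -0.2641  0.04  ] [ 0.4759 -0.2632  0.04  ]
tip [ 0.477  -0.2015  0.0348] 0.002951716949948232 [ 0.4759 -0.1997  0.04  ] [ 0.4737 -0.2061  0.04  ]
handle [0.4215 0.1115 0.125 ] [ 0.4152 -0.0107  0.125 ] 0.12232217485659731
[0.5276 0.1698 0.01  ]
[ 0.5113 -0.0997  0.01  ]
[ 0.8102 -0.1127  0.01  ]
[0.8253 0.1533 0.01  ]
p [np.float64(0.6231009312454321), np.float64(0.03989142014698463), np.float64(-0.051139441435896105)] -2.930074160933289
```

View pics/z3.png

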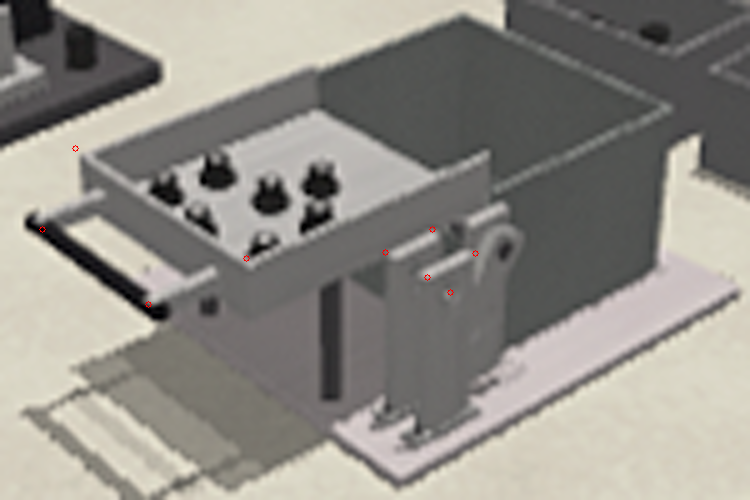

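The overlay matches: the stand-frame ear corners land on the ears at about (385–475, 230–277) in the zoom, and the handle ends land on the bar. The pin height triangulates to 40 mm. Now I plan the moves.

```bash
cat > plan.py <<'E'
from fit import *
from scipy.spatial.transform import Rotation as R
p=[.6231,.0399,-.0511]
def rot(yaw): return R.from_euler('xyz',[180,0,yaw],degrees=True)
def step(a,b):
    """a,b=(pos,yaw): turn/shift row"""
    Ra,Rb=rot(a[1]),rot(b[1])
    return np.round(np.r_[(Ra.inv()*Rb).as_rotvec(),Ra.inv().apply(np.array(b[0])-a[0])*100],3).tolist()
def chain(*T):
    for a,b in zip(T,T[1:]): print(b,step(a,b))
def now():
    o=ctrl.get_obs(); return (o['tool_pos'],o['orientation'][2])
E
python3 - <<'E'
from plan import *
np.set_printoptions(precision=4,suppress=True)
chain(now(),((.46,-.28,.25),-115),((.4184,.0504,.19),-93),((.4184,.0504,.106),-93))
h=((.4184,.0504,.106),-93)
for a in range(0,63,4):
    t=np.radians(a); x,z=-.205,.020
    x,z=x*np.cos(t)+z*np.sin(t),-x*np.sin(t)+z*np.cos(t)
    print(a,step(h,(stand2w(p,[x,0,.105+z-.019])[0],-93)))
E
```

```text
((0.46, -0.28, 0.25), -115) [-0.0, 0.0, -0.706, -30.195, 22.905, -2.344]
((0.4184, 0.0504, 0.19), -93) [0.0, 0.0, -0.384, -28.186, 17.734, 6.0]
((0.4184, 0.0504, 0.106), -93) [0.0, 0.0, 0.0, 0.0, -0.0, 8.4]
0 [0.0, 0.0, 0.0, 0.003, 0.003, 0.0]
4 [0.0, 0.0, 0.0, 0.003, -0.186, -1.425]
8 [0.0, 0.0, 0.0, 0.002, -0.475, -2.834]
12 [0.0, 0.0, 0.0, 0.002, -0.861, -4.218]
16 [0.0, 0.0, 0.0, 0.001, -1.342, -5.573]
20 [0.0, 0.0, 0.0, 0.001, -1.917, -6.891]
24 [0.0, 0.0, 0.0, -0.0, -2.583, -8.165]
28 [0.0, 0.0, 0.0, -0.001, -3.335, -9.39]
32 [0.0, 0.0, 0.0, -0.002, -4.172, -10.559]
36 [0.0, 0.0, 0.0, -0.003, -5.088, -11.668]
40 [0.0, 0.0, 0.0, -0.005, -6.079, -12.709]
44 [0.0, 0.0, 0.0, -0.006, -7.14, -13.679]
48 [0.0, 0.0, 0.0, -0.007, -8.266, -14.573]
52 [0.0, 0.0, 0.0, -0.009, -9.452, -15.386]
56 [0.0, 0.0, 0.0, -0.01, -10.692, -16.114]
60 [0.0, 0.0, 0.0, -0.012, -11.979, -16.754]
```

Call:
{"fn": "play_rows", "kwargs": {"commands": [[[0,0,-0.09,-3.8,2.9,-0.3,2.8],[0,0,-0.18,-7.5,5.7,-0.6,2.8],[0,0,-0.27,-10.5,8,-0.9,2.8],[0,0,-0.36,-13.5,10.3,-1.2,2.8],[0,0,-0.45,-16.5,12.5,-1.5,2.8],[0,0,-0.54,-19.5,14.8,-1.8,2.8],[0,0,-0.62,-22.5,17,-2,2.8],[0,0,-0.7,-25.5,19.3,-2.3,2.8]]]}}

```text
clock: 2.47
tool_pos: [0.4329, -0.3306, 0.2499]
orientation: [-180.0, 0.0, -115.1]
force: [1.3, 0.7, -0.1]
opening: 0.0403
gripper_force: 0.0
```

```bash
python3 - <<'E'
from plan import *
print(now()); chain(now(),((.4184,.0504,.19),-93))
E
```

```text
(array([ 0.43287077, -0.33061266,  0.24992969]), np.float64(-115.08874750800699))
((0.4184, 0.0504, 0.19), -93) [0.0, 0.0, -0.386, -33.893, 17.466, 5.993]
```

Call:
{"fn": "play_rows", "kwargs": {"commands": [[[0,0,-0.05,-3.4,1.7,0,2.8],[0,0,-0.1,-6.8,3.5,0,2.8],[0,0,-0.15,-10.2,5.2,0,2.8],[0,0,-0.2,-13.6,7,0,2.8],[0,0,-0.25,-17,8.7,0,2.8],[0,0,-0.3,-20.4,10.5,1,2.8],[0,0,-0.34,-23.8,12.2,2,2.8],[0,0,-0.386,-27.2,14,3,2.8]]]}}

```text
clock: 3.13
tool_pos: [0.4218, -0.0248, 0.2198]
orientation: [-179.9, 0.0, -93.1]
force: [2.3, 0.4, -0.0]
opening: 0.0278
gripper_force: 0.0
```

```bash
python3 - <<'E'
from plan import *
print(now()); chain(now(),((.4184,.0504,.17),-93))
E
```

```text
(array([ 0.42183529, -0.02483668,  0.21982018]), np.float64(-93.0991582832053))
((0.4184, 0.0504, 0.17), -93) [0.0, 0.0, -0.002, -7.494, 0.75, 4.982]
```

Call:
{"fn": "play_rows", "kwargs": {"commands": [[[0,0,0,-2.5,0.25,1.3,2.8],[0,0,0,-5,0.5,2.6,2.8],[0,0,0,-7.5,0.75,4,2.8],[0,0,0,-7.5,0.75,5.5,2.8],[0,0,0,-7.5,0.75,7,2.8],[0,0,0,-7.5,0.75,7,2.8]]]}}

```text
clock: 3.63
tool_pos: [0.4172, 0.0486, 0.1474]
orientation: [179.8, -0.1, -93.2]
force: [0.2, -0.7, -0.8]
opening: 0.0282
gripper_force: 0.0
```

```bash
python3 - <<'E'
from plan import *
print(now()); chain(now(),((.4184,.0504,.106),-93))
s=shot('side');t=shot('top')
a=cv2.resize(s['color'][140:240,240:330],(540,600),interpolation=cv2.INTER_CUBIC)
b=cv2.resize(t['color'][170:260,260:299],(260,600),interpolation=cv2.INTER_CUBIC)
cv2.imwrite('pics/z4.png',np.hstack([a,b])[:,:,::-1])
E
```

```text
(array([0.41717483, 0.04859888, 0.14735581]), np.float64(-93.16184822349682))
((0.4184, 0.0504, 0.106), -93) [0.0, 0.0, -0.003, -0.187, -0.112, 4.136]
```

View pics/z4.png

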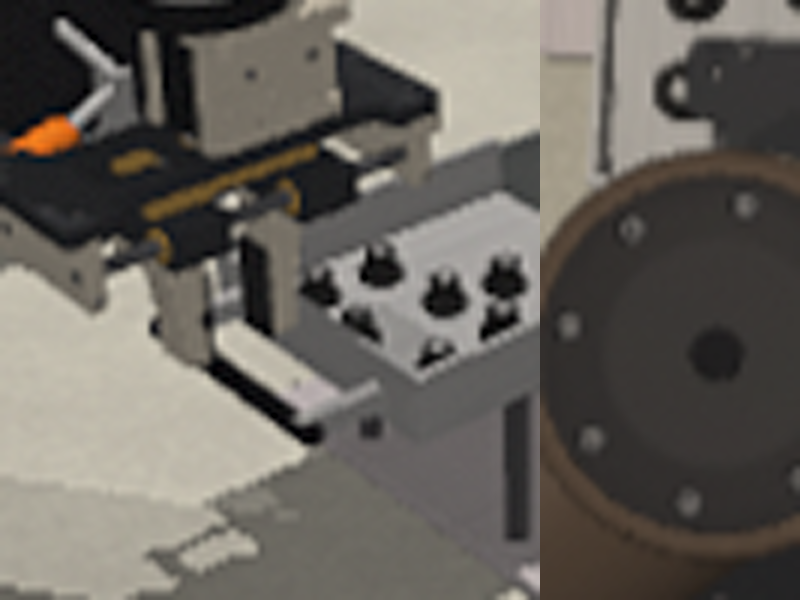

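The fingers straddle the bar from above: left finger at about (190,340) and right at about (285,310) in the crop. I'll descend and grip.

Call:
{"fn": "play_rows", "kwargs": {"commands": [[[0,0,0,-0.1,-0.1,1.4,2.8],[0,0,0,-0.1,-0.1,2.8,2.8],[0,0,0,-0.1,-0.1,4,2.8],[0,0,0,-0.1,-0.1,4.1,2.8],[0,0,0,-0.1,-0.1,4.1,0.6],[0,0,0,-0.1,-0.1,4.1,0.6],[0,0,0,-0.1,-0.1,4.1,0.6],[0,0,0,-0.1,-0.1,4.1,0.6]]]}}

```text
clock: 4.4
tool_pos: [0.4197, 0.0498, 0.1095]
orientation: [-180.0, 0.0, -93.2]
force: [-5.1, 2.2, 5.6]
opening: 0.011
gripper_force: 30.0
```

Call:
{"fn": "play_rows", "kwargs": {"commands": [[[0,0,0,0,0,0,0.6],[0,0,0,0,0,0,0.6],[0,0,0,0,0,0,0.6]]]}}

```text
clock: 4.65
tool_pos: [0.4197, 0.0498, 0.1095]
orientation: [-180.0, 0.0, -93.2]
force: [-4.1, 1.9, 6.1]
opening: 0.011
gripper_force: 30.0
```

Call:
{"fn": "play_rows", "kwargs": {"commands": [[[0,0,0,0,-0.08,-0.7,0.6],[0,0,0,0,-0.19,-1.42,0.6],[0,0,0,0,-0.48,-2.83,0.6],[0,0,0,0,-0.86,-4.22,0.6],[0,0,0,0,-1.34,-5.57,0.6],[0,0,0,0,-1.92,-6.89,0.6],[0,0,0,0,-2.58,-8.16,0.6],[0,0,0,0,-3.33,-9.39,0.6]]]}}

```text
clock: 5.32
tool_pos: [0.4509, 0.0478, 0.2028]
orientation: [179.8, 0.0, -93.3]
force: [-6.8, 5.5, -4.1]
opening: 0.0108
gripper_force: 30.0
```

Call:
{"fn": "play_rows", "kwargs": {"commands": [[[0,0,0,0,-0.84,-1.17,0.6],[0,0,0,0,-1.76,-2.28,0.6],[0,0,0,0,-2.75,-3.32,0.6],[0,0,0,0,-3.81,-4.29,0.6],[0,0,0,0,-4.94,-5.18,0.6],[0,0,0,0,-6.12,-6.0,0.6],[0,0,0,0,-6.12,-6.0,0.6]]]}}

```text
clock: 5.9
tool_pos: [0.5139, 0.0438, 0.267]
orientation: [180.0, -0.0, -93.2]
force: [-17.2, 3.9, 27.2]
opening: 0.011
gripper_force: 30.0
```

Call:
{"fn": "play_rows", "kwargs": {"commands": [[[0,0,0,0,0.16,-0.25,0.6],[0,0,0,0,-0.45,-0.62,0.6],[0,0,0,0,-1.08,-0.98,0.6],[0,0,0,0,-1.7,-1.3,0.6],[0,0,0,0,-2.05,-1.46,0.6],[0,0,0,0,-2.05,-1.46,0.6]]]}}

```text
clock: 6.4
tool_pos: [0.5339, 0.0426, 0.2789]
orientation: [179.9, -0.1, -93.2]
force: [-8.7, 0.5, 10.3]
opening: 0.0113
gripper_force: 30.0
```

Call:
{"fn": "play_rows", "kwargs": {"commands": [[[0,0,0,0,-0.32,-0.18,0.6],[0,0,0,0,-0.5,-0.26,0.6],[0,0,0,0,-0.5,-0.26,0.6],[0,0,0,0,-0.5,-0.26,0.6]]]}}

```text
clock: 6.73
tool_pos: [0.5384, 0.0422, 0.2812]
orientation: [179.9, -0.1, -93.2]
force: [-8.9, 0.7, 9.1]
opening: 0.0109
gripper_force: 30.0
```

Call:
{"fn": "play_rows", "kwargs": {"commands": [[[0,0,0,0,-0.25,-0.11,0.6],[0,0,0,0,-0.5,-0.22,0.6],[0,0,0,0,-0.5,-0.22,0.6],[0,0,0,0,-0.5,-0.22,0.6]]]}}

```text
clock: 7.07
tool_pos: [0.5394, 0.0421, 0.2818]
orientation: [179.4, -0.1, -93.2]
force: [-23.4, 5.2, 9.8]
opening: 0.0109
gripper_force: 30.0
```

Call:
{"fn": "play_rows", "kwargs": {"commands": [[[0,0,0,0,0,0,2.4],[0,0,0,0,0,0,2.4],[0,0,0,0,0,0,2.4],[0,0,0,0,0.3,0,2.4],[0,0,0,0,0.3,-1.5,2.4],[0,0,0,0,0.3,-4,2.4],[0,0,0,0,0.3,-6,2.4],[0,0,0,0,0.3,-6,2.4]]]}}

```text
clock: 7.73
tool_pos: [0.5438, 0.0428, 0.347]
orientation: [-179.6, 0.1, -93.2]
force: [1.3, -0.0, 0.2]
opening: 0.0242
gripper_force: 0.0
```

```bash
python3 - <<'E'
from plan import *
print(now())
s=shot('side');t=shot('top')
for q in(s,t): print([(np.round(d['bbox']).astype(int).tolist(),round(d['conf'],2)) for d in ctrl.find_in(q,'bushing0')])
a=cv2.resize(s['color'][120:250,250:410],(590,480),interpolation=cv2.INTER_CUBIC)
cv2.imwrite('pics/z5.png',a[:,:,::-1])
# pin grasp: grip centre
T=((.4775,-.2785,.20),-89.5)
chain(now(),((.46,-.12,.34),-91),T)
E
```

```text
(array([0.54380296, 0.04278038, 0.34701398]), np.float64(-93.19708030446503))
[]
[([413, 69, 16, 69], 0.5), ([319, 93, 3, 10], 0.45), ([319, 121, 7, 9], 0.41)]
((0.46, -0.12, 0.34), -91) [0.0, 0.0, -0.039, 16.711, 7.22, 0.132]
((0.4775, -0.2785, 0.2), -89.5) [0.0, 0.0, -0.026, 15.817, -2.026, 14.0]
```

View pics/z5.png

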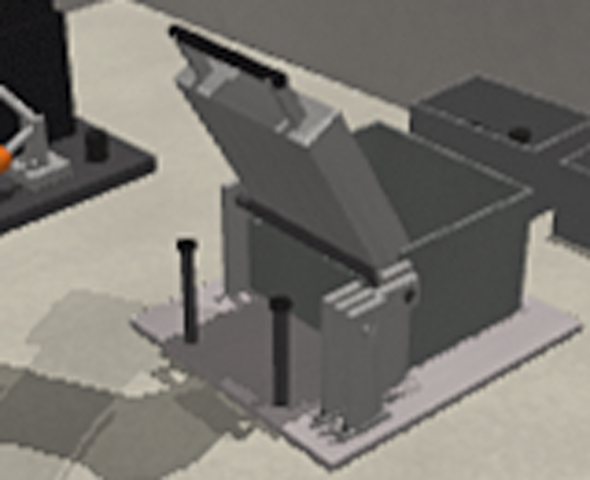

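The tray stands at its stop, with the lug slab between the ears at about (365,285) and no bushings visible outside. I'll move on to the pin and check the bin from above on the way.

Call:
{"fn": "play_rows", "kwargs": {"commands": [[[0,0,0,3,1.3,0,2.8],[0,0,0,6.5,2.8,0,2.8],[0,0,0,10,4.3,0,2.8],[0,0,0,13.5,5.8,0,2.8],[0,0,-0.02,16.7,7,0,2.8],[0,0,-0.03,20,7,2,2.8],[0,0,-0.04,23,6.5,4,2.8],[0,0,-0.05,26,6,6,2.8]]]}}

```text
clock: 8.6
tool_pos: [0.4664, -0.2149, 0.2811]
orientation: [-179.9, 0.0, -90.3]
force: [1.2, 1.1, 0.2]
opening: 0.028
gripper_force: 0.0
```

```bash
python3 - <<'E'
from plan import *
print(now())
chain(now(),((.4778,-.279,.09),-89.5),((.4778,-.279,.021),-89.5))
t=shot('top')
a=cv2.resize(t['color'][60:200,240:450],(800,533),interpolation=cv2.INTER_CUBIC)
cv2.imwrite('pics/z6.png',a[:,:,::-1])
E
```

```text
(array([ 0.46641662, -0.21494493,  0.28108314]), np.float64(-90.32001748467358))
((0.4778, -0.279, 0.09), -89.5) [0.0, 0.0, -0.014, 6.399, -1.174, 19.108]
((0.4778, -0.279, 0.021), -89.5) [0.0, 0.0, 0.0, 0.0, -0.0, 6.9]
```

View pics/z6.png

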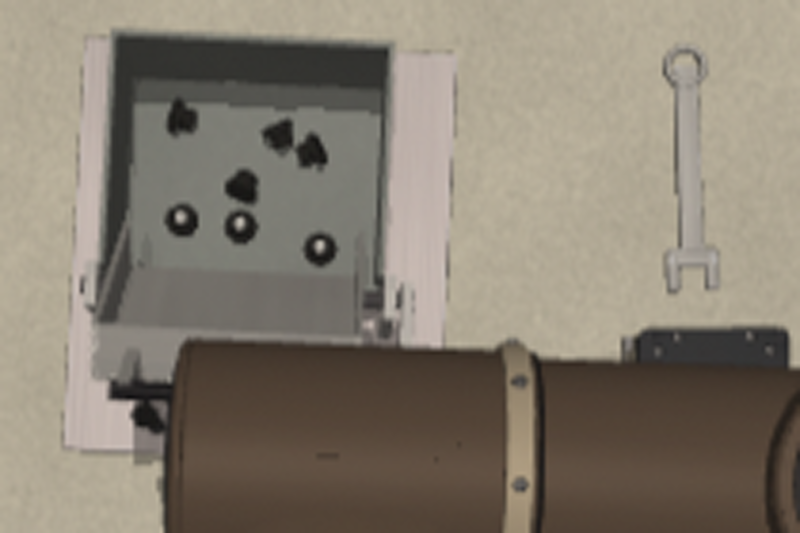

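All seven bushings are in the bin (seven dark spots at y 118–250 in the crop). Next I pick up the long pin.

Call:
{"fn": "play_rows", "kwargs": {"commands": [[[0,0,-0.01,2.2,-0.4,3,2.8],[0,0,-0.014,4.4,-0.8,6.5,2.8],[0,0,-0.014,6.4,-1.15,10,2.8],[0,0,-0.014,6.4,-1.15,13.5,2.8],[0,0,-0.014,6.4,-1.15,17,2.8],[0,0,-0.014,6.4,-1.15,19,2.8],[0,0,-0.014,6.4,-1.15,19,2.8]]]}}

```text
clock: 9.23
tool_pos: [0.4743, -0.2766, 0.0863]
orientation: [179.4, 0.2, -89.6]
force: [-0.6, 0.0, -0.4]
opening: 0.0278
gripper_force: 0.0
```

```bash
python3 - <<'E'
from plan import *
print(now())
chain(now(),((.4778,-.279,.021),-89.5))
s=shot('side');t=shot('top')
a=cv2.resize(s['color'][225:300,330:410],(640,600),interpolation=cv2.INTER_CUBIC)
cv2.imwrite('pics/z7.png',a[:,:,::-1])
E
```

```text
(array([ 0.47431215, -0.27659198,  0.08627398]), np.float64(-89.62737416943217))
((0.4778, -0.279, 0.021), -89.5) [0.0, 0.0, -0.002, 0.243, -0.347, 6.527]
```

View pics/z7.png

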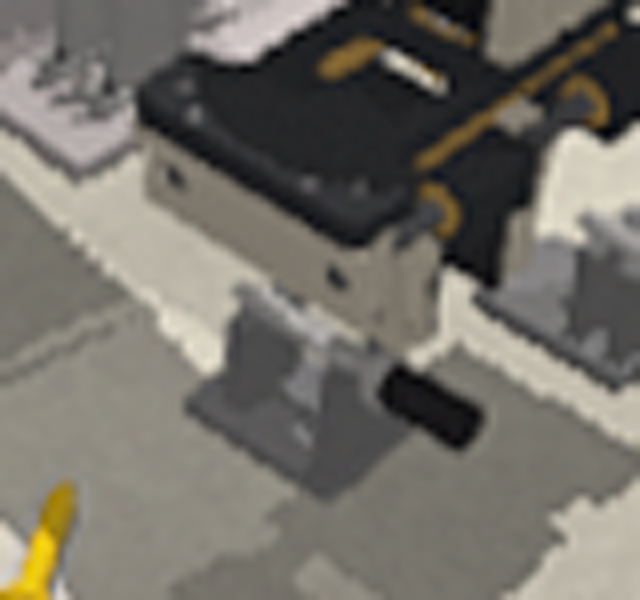

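Call:
{"fn": "play_rows", "kwargs": {"commands": [[[0,0,0,0,0,1,2.8],[0,0,0,0,0,2,2.8],[0,0,0,0,0,2,2.8],[0,0,0,0,0,2,2.8]]]}}

```text
clock: 9.67
tool_pos: [0.4783, -0.2774, 0.0721]
orientation: [180.0, 0.0, -89.5]
force: [-0.4, 0.1, -0.7]
opening: 0.028
gripper_force: 0.0
```

Call:
{"fn": "play_rows", "kwargs": {"commands": [[[0,0,0,0.1,0,1.3,2.8],[0,0,0,0.1,0,2.6,2.8],[0,0,0,0.1,0,3.9,2.8],[0,0,0,0.1,0,5,2.8],[0,0,0,0.1,0,5,2.8],[0,0,0,0.1,0,5,1],[0,0,0,0.1,0,5,1],[0,0,0,0.1,0,5,1]]]}}

```text
clock: 10.33
tool_pos: [0.479, -0.2786, 0.0229]
orientation: [-179.9, -0.0, -89.5]
force: [-1.0, -0.6, 0.8]
opening: 0.0151
gripper_force: 29.9
```

Call:
{"fn": "play_rows", "kwargs": {"commands": [[[0,0,0,0,0,0,1],[0,0,0,0,0,0,1],[0,0,0,0,0,-0.5,1],[0,0,0,0,0,-1.5,1],[0,0,0,0,0,-3,1],[0,0,0,0,0,-5,1],[0,0,0,0,0,-6,1],[0,0,0,0,0,-6,1]]]}}

```text
clock: 11.0
tool_pos: [0.4802, -0.2789, 0.085]
orientation: [-179.7, -0.1, -89.5]
force: [0.2, 0.0, -0.8]
opening: 0.0151
gripper_force: 29.9
```

```bash
python3 - <<'E'
from plan import *
p[0]=.6244
chain(now(),(stand2w(p,[-.055,-.229,.088])[0],-92.95))
E
```

```text
(array([ 0.55777498, -0.1859918 ,  0.088     ]), -92.95) [0.0, -0.0, 0.06, -9.229, -7.839, -0.304]
```

Call:
{"fn": "play_rows", "kwargs": {"commands": [[[0,0,0,-1,-1,-1,1],[0,0,0.02,-3,-3,-1,1],[0,0,0.04,-5,-5,-1,1],[0,0,0.06,-7,-6.8,-1,1],[0,0,0.06,-9.2,-7.85,-0.5,1],[0,0,0.06,-9.2,-7.85,-0.3,1],[0,0,0.06,-9.2,-7.85,-0.3,1],[0,0,0.06,-9.2,-7.85,-0.3,1]]]}}

```text
clock: 11.67
tool_pos: [0.5554, -0.1857, 0.0842]
orientation: [179.9, 0.0, -93.0]
force: [0.5, -0.2, -0.7]
opening: 0.0148
gripper_force: 29.9
```

```bash
python3 - <<'E'
from plan import *
p[0]=.6244
o=ctrl.get_obs();print(o['tool_pos'],o['orientation'],o['opening'])
s=shot('side');t=shot('top')
np.savez('ins.npz',so=s['origin'],sr=s['rotation'],sk=s['camera_matrix'],to=t['origin'],tr=t['rotation'],tk=t['camera_matrix'],sc=s['color'],tc=t['color'])
tp=now()[0]; 
Ry=lambda d:np.array(tp)+d*np.array([np.sin(np.radians(2.95)),np.cos(np.radians(2.95)),0])+[0,0,.017]
tip=Ry(.076);print('tip pred',tip)
def crop(q,x0,y0,x1,y1,f):
    im=cv2.resize(q['color'][y0:y1,x0:x1][:,:,::-1],None,fx=f,fy=f,interpolation=cv2.INTER_CUBIC)
    ear=stand2w(p,[(x,y,.123) for x in(-.073,-.037) for y in(-.128,-.120)]+[(-.055,-.128,.105)])
    for P,c in[(ear,(0,0,255)),([tip,Ry(.02)],(0,255,0))]:
        for u in proj(q,P): cv2.circle(im,tuple(int(v) for v in (u-[x0,y0]+.5)*f),3,c,1)
    return im
A=crop(s,310,170,390,270,6);B=crop(t,330,130,383,230,6)
cv2.imwrite('pics/z8.png',np.hstack([A,B]));print(np.hstack([A,B]).shape)
E
```

```text
[ 0.55543309 -0.18570371  0.0841547 ] [ 1.79915525e+02  6.02070574e-03 -9.29546026e+01] 0.014833473915194054
tip pred [ 0.55946424 -0.11045281  0.10170935]
(600, 798, 3)
```

View pics/z8.png

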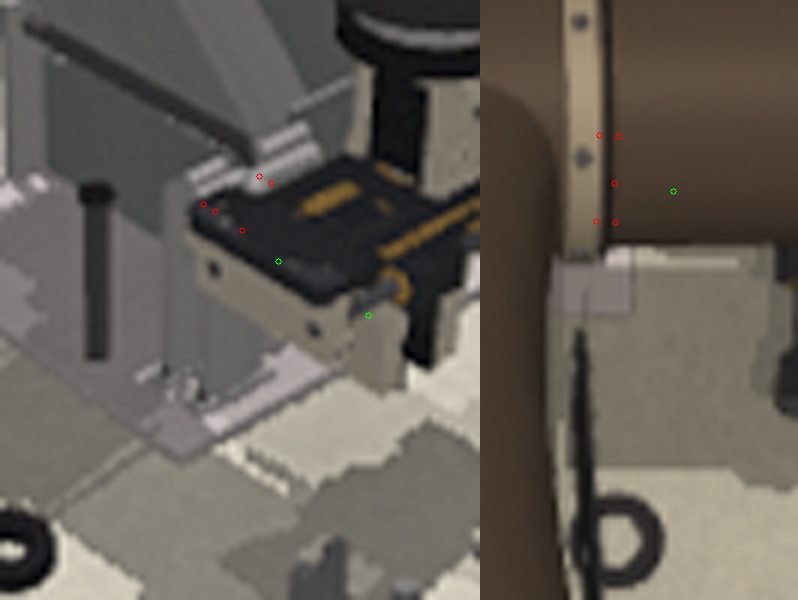

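The gripper hides the pin from both cameras: the predicted tip at (278,261) lies behind the gripper body. So I'll insert by measured pose and force, starting by correcting to the standoff pose.

Call:
{"fn": "play_rows", "kwargs": {"commands": [[[0,0,0,0,-0.2,-0.3,1],[0,0,0,0,-0.2,-0.3,1],[0,0,0,0,-0.2,-0.3,1]]]}}

```text
clock: 12.02
tool_pos: [0.5583, -0.1865, 0.0883]
orientation: [-179.9, 0.0, -93.0]
force: [-1.9, -0.1, -1.2]
opening: 0.0151
gripper_force: 29.9
```

Call:
{"fn": "play_rows", "kwargs": {"commands": [[[0,0,0,-0.8,0,0,1],[0,0,0,-1.6,0,0,1],[0,0,0,-2.2,0,0,1],[0,0,0,-2.6,0,0,1],[0,0,0,-2.8,0,0,1],[0,0,0,-2.8,0,0,1]]]}}

```text
clock: 12.52
tool_pos: [0.5597, -0.1572, 0.0879]
orientation: [-180.0, 0.0, -92.9]
force: [-0.2, -0.6, -1.8]
opening: 0.0149
gripper_force: 29.9
```

Call:
{"fn": "play_rows", "kwargs": {"commands": [[[0,0,0,-0.3,0,0,1],[0,0,0,-0.6,0,0,1],[0,0,0,-0.8,0,0,1],[0,0,0,-0.8,0,0,1]]]}}

```text
clock: 12.85
tool_pos: [0.56, -0.1497, 0.0879]
orientation: [180.0, 0.0, -93.0]
force: [0.2, -0.5, -1.7]
opening: 0.0149
gripper_force: 29.9
```

Call:
{"fn": "play_rows", "kwargs": {"commands": [[[0,0,0,-0.4,0,0,1],[0,0,0,-0.8,0,0,1],[0,0,0,-1.0,0,0,1],[0,0,0,-1.0,0,0,1]]]}}

```text
clock: 13.18
tool_pos: [0.5605, -0.1395, 0.0879]
orientation: [-180.0, 0.0, -93.0]
force: [0.1, -0.1, -1.1]
opening: 0.015
gripper_force: 29.9
```

Call:
{"fn": "play_rows", "kwargs": {"commands": [[[0,0,0,-0.4,0,0,1],[0,0,0,-0.8,0,0,1],[0,0,0,-1.0,0,0,1],[0,0,0,-1.0,0,0,1]]]}}

```text
clock: 13.52
tool_pos: [0.5611, -0.1295, 0.0879]
orientation: [-180.0, 0.0, -93.0]
force: [-0.6, 0.7, -0.4]
opening: 0.0155
gripper_force: 29.9
```

Call:
{"fn": "play_rows", "kwargs": {"commands": [[[0,0,0,-0.4,0,0,1],[0,0,0,-0.8,0,0,1],[0,0,0,-1.0,0,0,1],[0,0,0,-1.0,0,0,1]]]}}

```text
clock: 13.85
tool_pos: [0.5616, -0.1196, 0.0879]
orientation: [-180.0, 0.0, -93.0]
force: [-0.9, -0.1, -0.4]
opening: 0.0148
gripper_force: 29.9
```

Call:
{"fn": "play_rows", "kwargs": {"commands": [[[0,0,0,-0.4,0,0,1],[0,0,0,-0.8,0,0,1],[0,0,0,-1.0,0,0,1],[0,0,0,-1.1,0,0,1],[0,0,0,-1.1,0,0,1]]]}}

```text
clock: 14.27
tool_pos: [0.5622, -0.1088, 0.0879]
orientation: [-180.0, 0.0, -93.0]
force: [0.2, 0.2, -0.1]
opening: 0.0153
gripper_force: 29.9
```

Call:
{"fn": "play_rows", "kwargs": {"commands": [[[0,0,0,-0.1,0,0,1],[0,0,0,-0.2,0,0,1],[0,0,0,-0.3,0,0,1],[0,0,0,-0.3,0,0,1]]]}}

```text
clock: 14.6
tool_pos: [0.562, -0.1074, 0.0879]
orientation: [180.0, -0.1, -93.0]
force: [0.9, -8.0, -1.6]
opening: 0.0147
gripper_force: 29.9
```

Call:
{"fn": "play_rows", "kwargs": {"commands": [[[0,0,0,-0.1,0,0,1],[0,0,0,-0.2,0,0,1],[0,0,0,-0.2,0,0,1],[0,0,0,-0.2,0,0,1]]]}}

```text
clock: 14.93
tool_pos: [0.5618, -0.1072, 0.0879]
orientation: [179.9, -0.2, -93.0]
force: [1.5, -17.9, -2.6]
opening: 0.0151
gripper_force: 29.9
```

Call:
{"fn": "play_rows", "kwargs": {"commands": [[[0,0,0,0.3,0,0,1],[0,0,0,0.3,0,0,2.8],[0,0,0,0.3,0,0,2.8],[0,0,0,0.3,0,0,2.8],[0,0,0,0.3,0,-1,2.8],[0,0,0,0.3,0,-3,2.8],[0,0,0,0.3,0,-5,2.8],[0,0,0,0.3,0,-5,2.8]]]}}

```text
clock: 15.6
tool_pos: [0.5648, -0.1068, 0.1427]
orientation: [-179.6, 0.0, -92.9]
force: [0.2, 0.8, -0.6]
opening: 0.0277
gripper_force: 0.0
```

Call:
{"fn": "play_rows", "kwargs": {"commands": [[[0,0,0,2,0,-3,2.8],[0,0,0,6,0,-6,2.8],[0,0,0,10,0,-9,2.8],[0,0,0,14,0,-10,2.8],[0,0,0,18,0,-10,2.8],[0,0,0,22,0,-10,2.8],[0,0,0,25,0,-10,2.8],[0,0,0,25,0,-10,2.8]]]}}

```text
clock: 16.27
tool_pos: [0.5481, -0.3624, 0.238]
orientation: [180.0, -0.1, -93.2]
force: [0.3, 0.5, 0.6]
opening: 0.028
gripper_force: 0.0
```

```bash
python3 - <<'E'
from plan import *
p[0]=.6244
s=shot('side','endside.png');t=shot('top','endtop.png')
for n,q in(('side',s),('top',t)):
    for k in('lock_pin','bushing0','rest_a'): print(n,k,[(np.round(d['bbox'],1).tolist(),round(d['conf'],2)) for d in ctrl.find_in(q,k)][:9])
    print('pred pin grip end, collar, hole',proj(q,stand2w(p,[(-.055,-.163,.105),(-.055,-.133,.105),(-.055,-.128,.105)])).round(1).tolist())
    L=stand2w(p,[(-.055,y,.105+dz) for dz in(.002,) for y in np.arange(-.185,-.120,.0035)])
    print([int(q['color'][int(round(v)),int(round(u))].mean()) for u,v in proj(q,L)])
E
```

```text
side lock_pin [([322.5, 337.9, 32.3, 31.6], 0.53), ([372.6, 304.1, 28.8, 25.4], 0.51), ([330.0, 289.5, 8.8, 23.5], 0.45)]
side bushing0 [([302.9, 254.7, 17.5, 13.1], 0.42)]
side rest_a [([352.5, 259.8, 31.1, 25.7], 0.97), ([388.8, 252.9, 26.4, 21.2], 0.72)]
pred pin grip end, collar, hole [[359.0, 213.2], [351.2, 208.6], [350.0, 207.8]]
[73, 77, 80, 84, 65, 22, 23, 26, 31, 33, 32, 32, 32, 29, 43, 101, 177, 133, 94]
top lock_pin [([261.3, 121.3, 84.5, 46.1], 0.68), ([333.5, 158.7, 33.9, 4.1], 0.58), ([299.7, 111.3, 12.0, 12.8], 0.5), ([439.9, 269.8, 5.5, 15.8], 0.49)]
top bushing0 [([309.2, 90.6, 7.4, 9.5], 0.62), ([300.4, 106.9, 6.0, 5.8], 0.56), ([283.8, 112.4, 8.9, 10.7], 0.55), ([284.1, 87.4, 7.4, 5.4], 0.51), ([257.6, 68.3, 102.1, 115.2], 0.46), ([299.4, 112.9, 11.6, 11.4], 0.43), ([262.0, 120.0, 86.7, 50.9], 0.15)]
top rest_a [([257.8, 67.2, 102.7, 112.4], 0.36)]
pred pin grip end, collar, hole [[365.7, 160.7], [353.9, 160.2], [351.9, 160.1]]
[122, 101, 102, 101, 116, 114, 46, 26, 39, 38, 40, 42, 43, 45, 68, 164, 182, 182, 175]
```

```bash
python3 -c "
from plant import ctrl
print(ctrl.close_job())"
```

```text
the job is handed in; nothing more can be done
None
```

The tray is tipped to its stop with all seven bushings in the feed bin, and the long pin is pushed in until its collar met firm resistance at the outer ear and let go. I handed the job in at about 16 s. I judged the pin's final seating from forces and image numbers, because the gripper hid it from view.

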